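# Shift the bench-mounted shifter into reverse past its lockout collar

### The job

Put the shifter with the orange collar into reverse, which is towards the red end of its stand: push its lever up to the stop in the gate, lift the orange collar there, take the lever over the stop to the very end of its travel, and let the collar spring back fully down. Leave the blue-collared shifter and everything else on the bench as they are.

Things in the scene. Friction and masses are not known exactly. Their poses are not given: they have to be found in the camera images.
- stand_o: The stand of the ORANGE-collared shifter, the one to shift: dark steel foot plate 200 x 115 x 12 mm, grey aluminium housing 165 x 88 mm up to height 85 mm, painted red at its reverse end. Origin: centre of the underside; z up, x towards the red end, the way the lever swings into reverse
- pivot_o (a point): the lever's pivot, 45 mm above the stand's origin, axes as the stand's; the hinge lies along y. The lever is a 12 mm steel rod with a black cap 26 mm in diameter, 195 to 205 mm from the pivot along the rod
- gate_o_top (a point): point on the stand 73 mm above the pivot. Here the collar's cross pin (10 mm thick) runs in the gate: a roofed lane where the collar lifts at most 3 mm, an open window, a red tooth that stops the lowered pin, an open bay. The gate is clamped differently each time: the pin meets the tooth at a lever angle from -0.20 to -0.07 rad, to be felt
- lever_o (a joint): angle of the orange-collared lever, rad: 0 upright, positive leaning to the red end; range -0.45 to 0.38 (end of travel, reverse), starts at -0.43 to -0.30. Friction holds it where it is left; 2 to 3 N at the collar moves it. The collar can be lifted only in the last 0.05 rad before the tooth; raised 12 mm it passes over the tooth, and drops beyond it
- collar_o (a joint): height of the orange collar on its lever, m, along the rod: 0 down, 0.017 fully up (stop). A spring pushes it down with 4.5 N when down, 7 N when up; it weighs about 0.12 kg. Down, its grip sleeve, 36 mm in diameter, is 136 to 176 mm from the pivot; under it a flange 48 mm in diameter, 130 to 136 mm; below that a thin tube
- grip_o (a point): point on the axis of the orange collar, 12 mm under the top of its grip sleeve, 164 mm from the pivot when the collar is down; z points up along the lever, x the way of the swing to the red end. The cap's top is 41 mm further up the rod; the collar can be gripped from above along the rod with the cap between the fingers
- stand_b: The other stand, of the same make, with a BLUE collar; to be left alone. Same sizes and axes as stand_o
- grip_b (a point): the same point on the blue collar
- screwdriver: screwdriver lying between the stands, bystander, stays where it is; origin under its middle
- wrench: steel wrench lying on the bench, bystander, stays where it is; origin under its middle
- hammer: hammer lying on the bench, bystander, stays where it is; origin under its middle
- spray: spray can 66 mm in diameter, 190 mm tall, upright, bystander, stays where it is; origin under its middle
- jar: jar 70 mm in diameter, 90 mm tall, upright, bystander, stays where it is; origin under its middle
- carton: cardboard carton 130 x 90 x 70 mm, bystander, stays where it is; origin under its middle
- disc: brake disc 200 mm in diameter, 45 mm tall, bystander, stays where it is; origin under its middle
There are look-alikes about, which are no part of the job. Leave any turquoise look-alike of the stand_o alone.

How it is judged:
On the way:
1. the orange collar is lifted out of the gate lane (over 6 mm) while its lever is still before the stop (value of joint collar_o above 0.006 m and value of joint lever_o below 0 rad), for 0.05 s.
At the end, for the whole second after the job is handed in: the orange-collared lever stands at the reverse end of its travel (angle above 0.33 rad of 0.38) with its collar down (less than 3 mm up); the blue collar is within 15 mm and every bystander within 30 mm of where it was (value of joint lever_o above 0.33 rad and value of joint collar_o below 0.003 m and distance of grip_b from where it was at the start of the episode below 0.015 m and distance of each of screwdriver, wrench, hammer, spray, jar, carton, disc from where it was at the start of the episode below 0.03 m); the robot touches nothing.
It fails at once if the blue-collared lever is moved by more than 15 mm (distance of grip_b from where it was at the start of the episode above 0.015 m).
It fails at once if a bystander is moved by more than 30 mm (distance of any of screwdriver, wrench, hammer, spray, jar, carton, disc from where it was at the start of the episode above 0.03 m).
It also fails if it takes over 51 s, if anything falls off the work surface, if the arm or the gripper's body presses on something with over 40 N, if the wrist force passes 120 N, or if a joint passes its speed limit or range.

### The arm

A 7-joint arm with a two-finger parallel gripper is mounted at the origin on the work surface. World frame = base frame: x ahead of the robot, y to its left, z up, the work surface at z = 0. Lengths are in m, angles in rad, forces in N, time in s.
With the tool pointing down it reaches from about 0.425 to 0.975 m from the base axis. Payload 16.7 kg.
Tool frame: the origin (TCP) lies midway between the tips of the shut fingers; the grasp point (between the pads) lies 19 mm behind it (ctrl.tcp_to_grasp is the distance from the TCP to the grasp point, in m); z points along the fingers, y is the line along which they close (so a half turn about z gives the same grasp; the last joint's range is limited). The gripper opens to 85 mm and grips with 20 to 120 N. Pads are 22 mm wide; open, the fingers measure 114 mm over their backs; the gripper's body (76 mm by 85 mm) begins 54 mm behind the grasp point. The pads swing forward as they close: fully open they stand 13 mm farther back than shut.
Start: joints at [-1.343, 0.426, 0.074, 1.606, -0.034, 1.111, -0.067], TCP at [0.248, 0.628, 0.231] pointing down, gripper open.
Joint ranges: [-2.85, 2.85], [-0.5, 2.14], [-1.23, 1.37], [0.21, 2.46], [-1.02, 4.16], [0.16, 2.05], [-2.73, 2.73]. Speed limits (rad/s): [1.89, 1.89, 2.39, 2.39, 3.01, 3.01, 3.01].

### API

Orientations are given as a unit quaternion [x, y, z, w].
In Python, from bench import state, grab_frame, ctrl, finder gives the robot as it stands.
- The arm moves only by the shell command python3 -m pendant 'ROWS' [OPENING]. ROWS is JSON, a list that holds one entry, the list of rows, each a list of 4 numbers: the shift along the world's x, y, z scaled (see below), then the turn about the world's z scaled (see below). A call has 1 to 5 rows; each row is the pose to reach, as a shift and turn from the pose commanded when the call began; what a row does not reach only later rows make up. The controller multiplies each number of a shift by 1 m and each number of a turn by 30 degrees. A row lasts 1/8 s, in which the tool goes at most 62.5 mm and 10.7 degrees, less where a joint would pass 70% of its speed; a pose out of reach is approached as far as the arm can. A call with a number of a shift or a turn outside -1 to 1 is refused whole. A call with a gripper value outside its range is refused whole. OPENING is the gripper's target within -1 to 1 (fully open at 1, half-way at 0, shut at -1), set as the call begins (- or left out, the last holds). The fingers move at their own pace and stop on an object; the grip force is fixed at half the most. Time passes only in rows, so rows that repeat a pose let the fingers close. It gives the time, the measured TCP pose, the force, the opening and the grip force at its end, in the units of the state.
- state(): the state, without advancing time (a new reading comes with each control period).
- grab_frame(name): name is "scene" or "top" or "wrist"; returns a dict with "img" (480x640x3 uint8, red, green, blue), "fx", "fy", "cx", "cy" (pixels), "world_from_camera" (4x4, takes a point from camera to world coordinates). Camera axes: x right, y down, z forward; pixel columns grow to the right and rows downward; lengths in m; the calibration is good to about 2 mm. The wrist camera is an equidistant fisheye: a pixel r from the principal point sees the ray r / f radians off the axis. A picture is of the moment at which its call begins. There is no depth.
- ctrl.close_job(): hands the job in; it is judged then, once.
Trained networks look in a picture, given as the dict that the camera call returned (one of the last four; its "shot" number tells which), for a name from the list of things; names that differ only in an ending like _2 or _b are one class to them, and where a whole thing is asked for, a point or a joint stands for the part that bears it (a point fixed in the world has none). Each returns a list of dicts, best first, with "score" (0 to 1); they miss things now and then, are a little off and sometimes report something else, mostly with a low value. They report only what shows in the picture. A call takes as long as a camera call. They do not tell look-alikes from the thing itself.
- finder.boxes_of(label, picture): "centre" ([x, y, z] in m, in world coordinates, good to about 4 mm: the middle of the surface that is visible of it).
- finder.cut_out(label, picture): "region" (480x640 bool, what is visible of it).
- finder.place_of(label, picture): "centre" ([x, y, z] in m, in world coordinates, good to about 4 mm: a listed point, or the origin of a listed thing).
The state is a dict: "clock": time; "qpos": joint angles; "qd": joint speeds; "tau": joint torques, N m; "eef_pos": TCP position; "eef_rot": TCP orientation; "force": force on the tool from outside, world axes, zero at the start; "torque": the same for the moment, N m; "opening": finger opening in m; "finger_force": force on a finger pad.
Only numpy, scipy, OpenCV 4.12 (cv2) and the standard library are available. Lean on these libraries where they do the work, as an engineer would, in place of code of your own. Each camera call takes 0.05 s, during which the arm holds its last target. There are 200 camera calls.

## Working session

There is one attempt and no reset: what is moved stays moved. The work goes in short steps, Python scripts to look and compute and a shell command to move; the robot and the scene stay as the last step left them, time stands still between calls to the robot, and variables do not carry over. Pictures are saved under pics/ and viewed, at most 10 in all, crops included, and the job is handed in when it is done.

```bash
mkdir -p pics; ls; python3 - <<'E'
from bench import state, grab_frame, ctrl, finder
import cv2, numpy as np
s=state(); print(s['clock'],s['eef_pos'],s['eef_rot'],s['opening'],s['force'])
for n in ['scene','top']:
    f=grab_frame(n); cv2.imwrite(f'pics/{n}0.png',f['img'][:,:,::-1])
    print(n,f['fx'],f['cx'],f['cy'],np.round(f['world_from_camera'],3).tolist())
    for l in ['stand_o','pivot_o','gate_o_top','grip_o','grip_b','stand_b','screwdriver','wrench','hammer','spray','jar','carton','disc']:
        try: print(l,[(np.round(d['centre'],3).tolist(),round(d['score'],2)) for d in finder.place_of(l,f)])
        except Exception as e: print(l,e)
E
```

```text
pics
0.0 [0.24825465 0.6272441  0.23060419] [ 1.87306664e-01  9.82301272e-01 -6.47086101e-04 -8.03442483e-05] 0.085031447533755 [-0.09688626 -1.23639971  0.44632257]
scene 444.9297766610871 314.254121145313 241.18521100682528 [[-0.041, 0.714, -0.699, 1.247], [0.999, 0.015, -0.044, 0.03], [-0.021, -0.7, -0.714, 0.875], [0.0, 0.0, 0.0, 1.0]]
stand_o [([0.496, -0.268, -0.003], 0.96), ([0.261, 0.275, 0.0], 0.9), ([0.546, 0.281, 0.001], 0.81), ([0.447, -0.289, 0.199], 0.59)]
pivot_o [([0.544, 0.277, 0.043], 0.72), ([0.256, 0.277, 0.046], 0.69)]
gate_o_top [([0.253, 0.272, 0.121], 0.92), ([0.544, 0.277, 0.116], 0.91), ([0.765, -0.256, 0.0], 0.16)]
grip_o [([0.254, 0.276, 0.21], 0.77), ([0.535, 0.01, 0.002], 0.61), ([0.488, 0.288, 0.197], 0.6), ([0.448, -0.289, 0.201], 0.59)]
grip_b [([0.254, 0.276, 0.21], 0.77), ([0.535, 0.01, 0.002], 0.61), ([0.488, 0.288, 0.197], 0.6), ([0.448, -0.289, 0.201], 0.59)]
stand_b [([0.496, -0.268, -0.003], 0.96), ([0.261, 0.275, 0.0], 0.9), ([0.546, 0.281, 0.001], 0.81), ([0.447, -0.289, 0.199], 0.59)]
screwdriver [([0.804, 0.005, 0.003], 0.37)]
wrench [([0.7
[... 699 characters left out ...]
, ([0.652, -0.461, -0.003], 0.46)]
grip_o [([0.257, 0.279, 0.207], 0.75), ([0.488, 0.286, 0.197], 0.67), ([0.44, -0.29, 0.2], 0.59), ([0.547, 0.282, 0.002], 0.3)]
grip_b [([0.257, 0.279, 0.207], 0.75), ([0.488, 0.286, 0.197], 0.67), ([0.44, -0.29, 0.2], 0.59), ([0.547, 0.282, 0.002], 0.3)]
stand_b [([0.503, -0.268, -0.003], 0.91), ([0.549, 0.281, -0.0], 0.89), ([0.259, 0.275, 0.006], 0.63)]
screwdriver [([0.534, 0.008, 0.001], 0.94)]
wrench [([0.768, 0.254, 0.001], 0.88)]
hammer [([0.762, -0.251, -0.001], 0.81), ([0.804, 0.002, 0.0], 0.66)]
spray [([0.654, 0.438, -0.002], 0.74)]
jar [([0.509, -0.423, -0.001], 0.61)]
carton [([0.649, -0.461, 0.0], 0.55)]
disc [([0.804, -0.001, -0.001], 0.98)]
```

View pics/scene0.png

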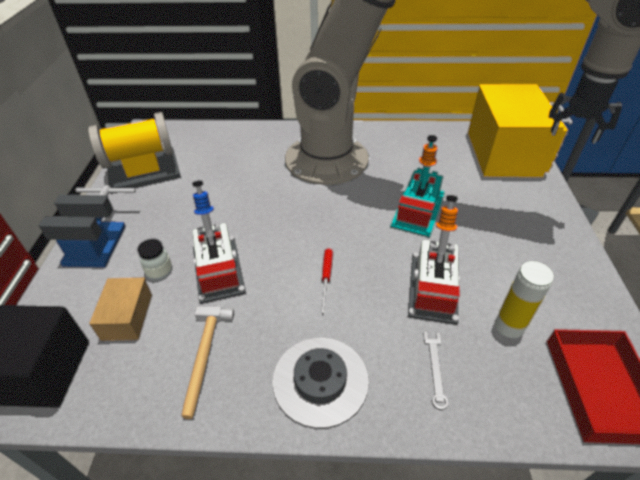

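View pics/top0.png

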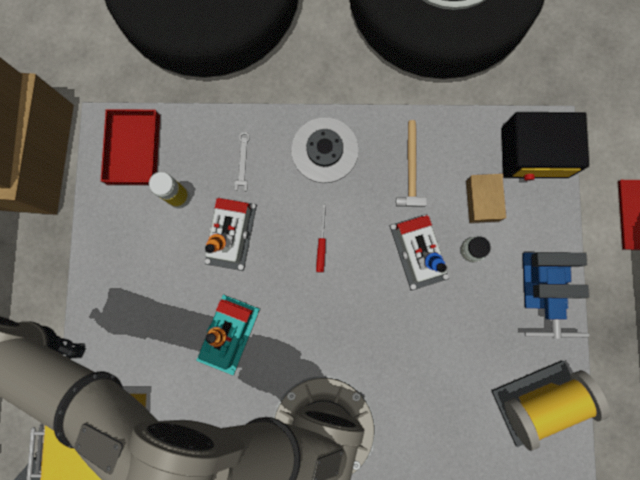

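Orange on the white stand is at scene (438,270), top (228,235). The turquoise look-alike is behind it at (420,200), and blue is on the far side at (215,260). I'll measure the stand's yaw and raise the tool.

```bash
python3 -m pendant '[[[0,0,0.06,0],[0,0,0.12,0.33],[0,0,0.15,0.33]]]' 1; cat > h.py <<'E'
import numpy as np
def ray(f,u,v):
    T=np.array(f['world_from_camera']); d=T[:3,:3]@np.array([(u-f['cx'])/f['fx'],(v-f['cy'])/f['fy'],1]); return T[:3,3],d
def on_plane(f,u,v,z):
    o,d=ray(f,u,v); return o+d*(z-o[2])/d[2]
E
python3 - <<'E'
from bench import state, grab_frame, finder
import cv2, numpy as np
from h import *
f=grab_frame('top'); im=f['img']; print(state()['clock'])
c=cv2.resize(im[185:285,190:275],None,fx=6,fy=6,interpolation=cv2.INTER_CUBIC)
cv2.imwrite('pics/crop1.png',c[:,:,::-1])
hsv=cv2.cvtColor(im,cv2.COLOR_RGB2HSV); 
m=((hsv[...,0]<6)|(hsv[...,0]>174))&(hsv[...,1]>150)&(hsv[...,2]>80)
m=m.astype(np.uint8); m[:185]=0;m[285:]=0;m[:,:190]=0;m[:,275:]=0
n,l,st,_=cv2.connectedComponentsWithStats(m); k=1+st[1:,4].argmax()
p=np.argwhere(l==k)[:,::-1]
w=np.array([on_plane(f,u,v,0.085)[:2] for u,v in p],np.float32)
print('red',cv2.minAreaRect(w),w.mean(0))
g=finder.cut_out('stand_o',f)
for d in g:
    r=np.argwhere(d['region'])[:,::-1]
    if 190<r[:,0].mean()<275 and 185<r[:,1].mean()<285:
        w=np.array([on_plane(f,u,v,0.012)[:2] for u,v in r],np.float32); print('stand',d['score'],len(r),cv2.minAreaRect(w))
for i in range(2):
    for n in ['top','scene']:
        f=grab_frame(n)
        for l in ['pivot_o','gate_o_top','grip_o','stand_o']:
            print(n,l,[np.round(d['centre'],4).tolist() for d in finder.place_of(l,f) if np.hypot(d['centre'][0]-.53,d['centre'][1]-.28)<.1])
E
```

```text
clock: 1.78
eef_pos: [0.2487, 0.6281, 0.3852]
eef_rot: [0.101, 0.995, 0.002, 0.0]
force: [0.1, 0.2, 0.3]
opening: 0.0854
finger_force: 0.0
1.825
red ((0.6154271960258484, 0.26432090997695923), (0.08872134238481522, 0.027168849483132362), 80.59210968017578) [0.61536634 0.26464862]
stand 0.95 2823 ((0.5444471836090088, 0.2794394791126251), (0.12489806115627289, 0.20184271037578583), 80.68927001953125)
top pivot_o [[0.5438, 0.2801, 0.0458]]
top gate_o_top [[0.5464, 0.2765, 0.1175]]
top grip_o [[0.4896, 0.2866, 0.2006]]
top stand_o [[0.5489, 0.2766, 0.0042]]
scene pivot_o [[0.5464, 0.2783, 0.0443]]
scene gate_o_top [[0.5428, 0.2751, 0.1186]]
scene grip_o [[0.4909, 0.2867, 0.1991]]
scene stand_o [[0.5448, 0.279, -0.0014]]
top pivot_o [[0.5413, 0.2812, 0.0463], [0.5495, 0.2767, 0.1174]]
top gate_o_top [[0.5486, 0.2742, 0.1159]]
top grip_o []
top stand_o [[0.5475, 0.2818, 0.0025]]
scene pivot_o [[0.5434, 0.2789, 0.0437]]
scene gate_o_top [[0.5452, 0.2773, 0.1167]]
scene grip_o [[0.4882, 0.2846, 0.1975]]
scene stand_o [[0.547, 0.2773, -0.0012]]
```

View pics/crop1.png

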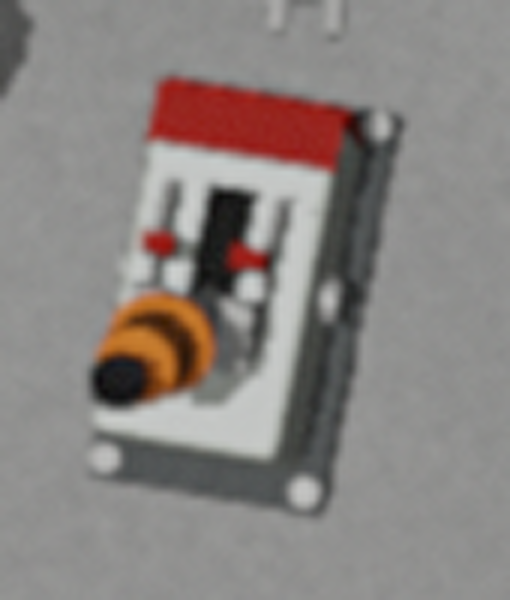

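```bash
python3 -m pendant '[[[0.03,-0.04,0,0],[0.065,-0.09,0,0.073],[0.1,-0.14,0,0.073],[0.135,-0.19,0,0.073],[0.17,-0.24,0,0.073]]]'; python3 -m pendant '[[[0.035,-0.05,0,0],[0.07,-0.1,0,0],[0.07,-0.1,0,0]]]'
python3 -c "
from bench import state;s=state();print(s['qpos'],s['eef_pos'],s['force'],s['torque'])"
```

```text
clock: 3.5
eef_pos: [0.4193, 0.3858, 0.3816]
eef_rot: [0.083, 0.997, 0.0, 0.0]
force: [0.6, 0.1, 0.0]
opening: 0.0856
finger_force: 0.0
clock: 3.88
eef_pos: [0.4911, 0.2829, 0.3818]
eef_rot: [0.087, 0.996, -0.0, 0.001]
force: [-0.5, 0.8, 0.3]
opening: 0.0854
finger_force: 0.0
[-0.87325717  0.14384314  0.27051519  1.66268997 -0.03819227  1.33952358
  0.80086238] [0.49110257 0.28286792 0.38184382] [-0.53312794  0.81543097  0.25701027] [ 0.06979288  0.06419987 -0.02109193]
```

```bash
python3 -m pendant '[[[0.001,0.001,-0.06,0],[0.001,0.001,-0.08,0],[0.001,0.001,-0.08,0]]]'
python3 - <<'E'
from bench import state, grab_frame, finder
import cv2,numpy as np
f=grab_frame('wrist'); cv2.imwrite('pics/w1.png',f['img'][:,:,::-1])
print(state()['eef_pos'])
for l in ['grip_o','pivot_o','gate_o_top']:
    print(l,[(np.round(d['centre'],4).tolist(),round(d['score'],2)) for d in finder.place_of(l,f)])
E
```

```text
clock: 4.25
eef_pos: [0.4885, 0.2887, 0.3001]
eef_rot: [0.083, 0.997, -0.001, -0.001]
force: [-0.0, -0.8, 0.8]
opening: 0.0857
finger_force: 0.0
[0.48917768 0.28907588 0.30157265]
grip_o []
pivot_o []
gate_o_top [([0.5479, 0.2795, 0.1182], 0.65)]
```

View pics/w1.png

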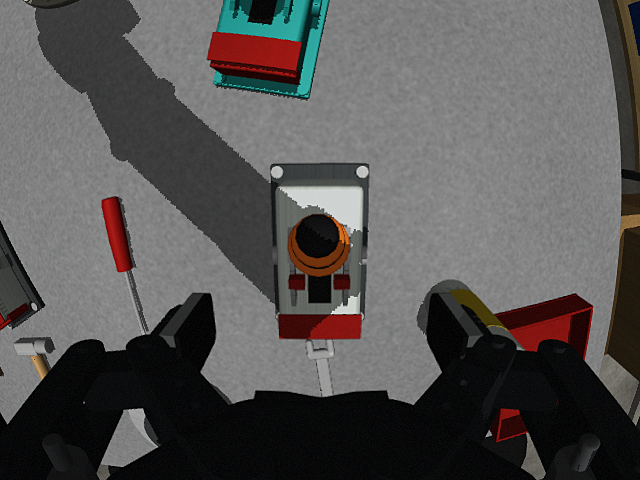

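The wrist view shows the lever cap at (317,236), midway between the fingers, with the stand's edges parallel to the image axis, so the yaw is right. I'll descend and grip.

```bash
python3 -m pendant '[[[0,0,-0.05,0],[0,0,-0.09,0],[0,0,-0.12,0],[0,0,-0.12,0],[0,0,-0.12,0]]]'; python3 -m pendant '[[[0,0,0,0],[0,0,0,0],[0,0,0,0],[0,0,0,0],[0,0,0,0]]]' -1
```

```text
clock: 5.08
eef_pos: [0.4902, 0.2892, 0.183]
eef_rot: [0.083, 0.997, 0.001, 0.001]
force: [0.1, 0.1, 0.7]
opening: 0.0853
finger_force: 0.0
clock: 5.7
eef_pos: [0.489, 0.2869, 0.1819]
eef_rot: [0.083, 0.997, -0.001, -0.001]
force: [-8.9, -12.3, 16.5]
opening: 0.0345
finger_force: 58.3
```

```bash
python3 -m pendant '[[[0.004,-0.0017,0.0023,0],[0.0084,-0.0029,0.0037,0],[0.0122,-0.0035,0.0047,0],[0.0162,-0.0042,0.0058,0],[0.0162,-0.0042,0.0058,0]]]'
```

```text
clock: 6.32
eef_pos: [0.5054, 0.2839, 0.1869]
eef_rot: [0.083, 0.997, -0.001, -0.0]
force: [-2.3, -5.0, -1.6]
opening: 0.0342
finger_force: 60.6
```

```bash
python3 -m pendant '[[[0.004,-0.001,0.001,0],[0.008,-0.0018,0.0019,0],[0.008,-0.0018,0.0019,0]]]'; python3 -m pendant '[[[0.002,-0.0003,0.0004,0],[0.004,-0.0006,0.0007,0],[0.004,-0.0006,0.0007,0]]]'
```

```text
clock: 6.7
eef_pos: [0.5139, 0.2825, 0.1889]
eef_rot: [0.083, 0.997, -0.0, 0.0]
force: [-0.1, -2.5, -5.9]
opening: 0.0341
finger_force: 60.4
clock: 7.08
eef_pos: [0.5178, 0.2819, 0.1897]
eef_rot: [0.083, 0.997, -0.0, 0.0]
force: [-1.4, -2.9, -6.1]
opening: 0.0343
finger_force: 60.5
```

```bash
python3 -m pendant '[[[0.002,-0.0004,0.0003,0],[0.004,-0.0008,0.0006,0],[0.004,-0.0008,0.0006,0]]]'; python3 -m pendant '[[[0.002,-0.0004,0.0003,0],[0.004,-0.0008,0.0006,0],[0.004,-0.0008,0.0006,0]]]'
```

```text
clock: 7.45
eef_pos: [0.5217, 0.2811, 0.1903]
eef_rot: [0.083, 0.997, 0.0, -0.0]
force: [-2.3, -2.6, -6.5]
opening: 0.0347
finger_force: 60.5
clock: 7.82
eef_pos: [0.5259, 0.2804, 0.191]
eef_rot: [0.083, 0.997, 0.0, 0.0]
force: [-2.8, -1.5, -5.9]
opening: 0.0343
finger_force: 60.5
```

```bash
python3 -m pendant '[[[0.0015,-0.0003,0.0001,0],[0.003,-0.0006,0.0002,0],[0.003,-0.0006,0.0002,0]]]'; python3 -m pendant '[[[0.0015,-0.0003,0.0001,0],[0.003,-0.0006,0.0001,0],[0.003,-0.0006,0.0001,0]]]'
```

```text
clock: 8.2
eef_pos: [0.5286, 0.28, 0.1911]
eef_rot: [0.082, 0.997, -0.0, 0.0]
force: [-1.6, -1.3, -5.8]
opening: 0.0348
finger_force: 60.5
clock: 8.57
eef_pos: [0.5319, 0.2794, 0.1913]
eef_rot: [0.082, 0.997, 0.0, 0.0]
force: [-1.4, 0.6, -6.1]
opening: 0.0342
finger_force: 60.4
```

```bash
python3 -m pendant '[[[0.0015,-0.0003,0,0],[0.003,-0.0006,0.0001,0],[0.003,-0.0006,0.0001,0]]]'
```

```text
clock: 8.95
eef_pos: [0.5349, 0.2788, 0.1914]
eef_rot: [0.083, 0.997, 0.0, 0.0]
force: [-1.1, 3.4, -6.4]
opening: 0.0343
finger_force: 60.5
```

```bash
python3 -m pendant '[[[0.0015,-0.0003,0,0],[0.003,-0.0006,0,0],[0.003,-0.0006,0,0]]]'
```

```text
clock: 9.32
eef_pos: [0.5378, 0.2783, 0.1915]
eef_rot: [0.082, 0.997, 0.0, 0.0]
force: [-2.3, 4.4, -3.3]
opening: 0.0346
finger_force: 61.0
```

```bash
python3 - <<'E'
from bench import state, grab_frame, finder
import cv2,numpy as np
s=state();print(s['eef_pos'],s['force'],s['torque'])
f=grab_frame('scene'); a=cv2.resize(f['img'][150:330,380:520],None,fx=3,fy=3,interpolation=cv2.INTER_CUBIC)
for l in ['grip_o','pivot_o','gate_o_top']:
    print(l,[(np.round(d['centre'],4).tolist(),round(d['score'],2)) for d in finder.place_of(l,f)])
f=grab_frame('wrist'); b=f['img'][180:480,160:480]; b=cv2.resize(b,(350,540))
for l in ['grip_o','gate_o_top']:
    print(l,[(np.round(d['centre'],4).tolist(),round(d['score'],2)) for d in finder.place_of(l,f)])
cv2.imwrite('pics/c2.png',np.hstack([a,b])[:,:,::-1])
E
```

```text
[0.53775649 0.27834064 0.19149707] [-2.31940951  4.40903383 -3.31792947] [1.1014423  0.77905462 0.8047695 ]
grip_o [([0.5271, 0.2824, 0.2059], 0.81), ([0.448, -0.2891, 0.1985], 0.72), ([0.5438, 0.2795, -0.0007], 0.7), ([0.2575, 0.2758, 0.2091], 0.63)]
pivot_o [([0.5436, 0.2766, 0.0435], 0.74), ([0.2581, 0.2787, 0.0458], 0.73)]
gate_o_top [([0.5481, 0.2797, 0.1166], 0.8), ([0.7652, 0.2516, 0.003], 0.73), ([0.2556, 0.2719, 0.1217], 0.71)]
grip_o [([0.5269, 0.2781, 0.2059], 0.77)]
gate_o_top [([0.537, 0.0121, 0.0019], 0.35)]
```

View pics/c2.png

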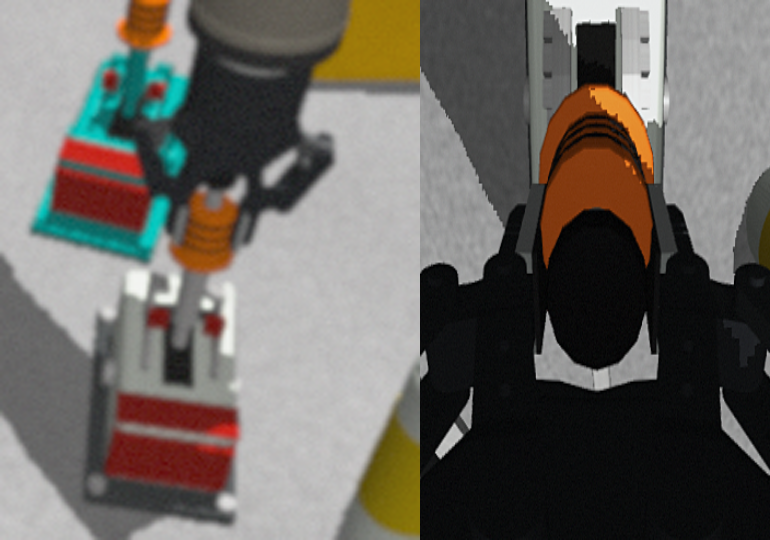

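```bash
cat >> h.py <<'E'
YAW=np.radians(-9.4); C=np.array([.5455,.2785,.045]); U=np.array([np.cos(YAW),np.sin(YAW),0]); V=np.array([-U[1],U[0],0]); Z=np.array([0,0,1.])
def proj(f,P):
    T=np.array(f['world_from_camera']); q=(P-T[:3,3])@T[:3,:3]; 
    th=np.arctan2(np.hypot(q[:,0],q[:,1]),q[:,2]); a=np.arctan2(q[:,1],q[:,0])
    return np.c_[f['cx']+f['fx']*th*np.cos(a), f['cy']+f['fy']*th*np.sin(a)]
def circ(th,r,rad,n=60):
    k=np.linspace(0,2*np.pi,n); ax=U*np.sin(th)+Z*np.cos(th); e=U*np.cos(th)-Z*np.sin(th)
    return C+ax*r+rad*(np.outer(np.cos(k),e)+np.outer(np.sin(k),V))
E
python3 - <<'E'
from bench import state, grab_frame
import cv2,numpy as np
from h import *
f=grab_frame('wrist'); im=f['img']; T=np.array(f['world_from_camera']); print(np.round(T[:3],3).tolist())
hsv=cv2.cvtColor(im,cv2.COLOR_RGB2HSV); o=((hsv[...,0]>6)&(hsv[...,0]<18)&(hsv[...,1]>150)&(hsv[...,2]>60))
o[:,:250]=0;o[:,400:]=0; p=np.argwhere(o); print('orange v',p[:,0].min(),p[:,0].max(),'u',p[:,1].min(),p[:,1].max())
c=p[abs(p[:,1]-320)<3]; print('mid col orange v',c[:,0].min(),c[:,0].max())
for th in [-.2,-.16,-.12,-.08,-.05]:
    g=lambda r,rad:np.round([*(lambda q:(q[:,1].min(),q[:,1].max(),q[:,0].min(),q[:,0].max()))(proj(f,circ(th,r,rad)))]).tolist()
    print(th,'flange',g(130,.0)[:0],g(.130,.024),g(.132+.015,.024),'sleevetop',g(.176,.018),'cap195',g(.195,.013),'cap205',g(.205,.013))
E
```

```text
[[0.165, 0.952, 0.257, 0.475], [0.986, -0.159, -0.043, 0.289], [0.0, 0.261, -0.965, 0.334]]
orange v 227 328 u 269 373
mid col orange v 227 295
-0.2 flange [] [191.0, 296.0, 271.0, 377.0] [188.0, 305.0, 266.0, 383.0] sleevetop [200.0, 308.0, 271.0, 380.0] cap195 [215.0, 307.0, 280.0, 373.0] cap205 [215.0, 317.0, 275.0, 378.0]
-0.16 flange [] [202.0, 306.0, 272.0, 377.0] [203.0, 318.0, 266.0, 383.0] sleevetop [221.0, 327.0, 271.0, 380.0] cap195 [243.0, 333.0, 280.0, 372.0] cap205 [248.0, 346.0, 276.0, 378.0]
-0.12 flange [] [214.0, 316.0, 272.0, 377.0] [217.0, 330.0, 267.0, 383.0] sleevetop [243.0, 345.0, 272.0, 379.0] cap195 [272.0, 356.0, 281.0, 372.0] cap205 [281.0, 372.0, 277.0, 377.0]
-0.08 flange [] [226.0, 326.0, 272.0, 376.0] [232.0, 341.0, 267.0, 382.0] sleevetop [265.0, 362.0, 273.0, 378.0] cap195 [299.0, 378.0, 282.0, 371.0] cap205 [312.0, 396.0, 278.0, 375.0]
-0.05 flange [] [235.0, 332.0, 272.0, 376.0] [243.0, 349.0, 267.0, 382.0] sleevetop [281.0, 373.0, 273.0, 377.0] cap195 [318.0, 392.0, 283.0, 370.0] cap205 [334.0, 412.0, 279.0, 374.0]
```

```bash
python3 -m pendant '[[[-0.001,0,0.003,0],[-0.001,0,0.006,0],[-0.001,0,0.006,0]]]'
```

```text
clock: 10.1
eef_pos: [0.5366, 0.2785, 0.1974]
eef_rot: [0.083, 0.997, 0.0, 0.0]
force: [-0.9, 6.6, -6.3]
opening: 0.0344
finger_force: 60.7
```

```bash
python3 -m pendant '[[[-0.001,0,0.004,0],[-0.001,0,0.008,0],[-0.001,0,0.008,0]]]'; python3 - <<'E'
from bench import state, grab_frame,finder
import cv2,numpy as np
f=grab_frame('wrist'); im=f['img']
hsv=cv2.cvtColor(im,cv2.COLOR_RGB2HSV); o=((hsv[...,0]>6)&(hsv[...,0]<18)&(hsv[...,1]>150)&(hsv[...,2]>60))
o[:,:250]=0;o[:,400:]=0; p=np.argwhere(o); print('orange v',p[:,0].min(),p[:,0].max(),'u',p[:,1].min(),p[:,1].max())
c=p[abs(p[:,1]-320)<3]; print('mid col orange v',c[:,0].min(),c[:,0].max())
g=grab_frame('scene')
for q in (f,g): print([(np.round(d['centre'],4).tolist(),round(d['score'],2)) for d in finder.place_of('grip_o',q)])
a=cv2.resize(g['img'][150:330,380:520],None,fx=3,fy=3,interpolation=cv2.INTER_CUBIC)
b=cv2.resize(im[180:480,160:480],(350,540)); cv2.imwrite('pics/c3.png',np.hstack([a,b])[:,:,::-1])
E
```

```text
clock: 10.48
eef_pos: [0.5356, 0.2786, 0.2054]
eef_rot: [0.082, 0.997, 0.0, 0.0]
force: [0.1, 6.3, -8.6]
opening: 0.0342
finger_force: 60.5
orange v 227 342 u 269 373
mid col orange v 227 281
[]
[([0.5267, 0.285, 0.2212], 0.97), ([0.4478, -0.2843, 0.198], 0.69), ([0.259, 0.2757, 0.2068], 0.67)]
```

View pics/c3.png

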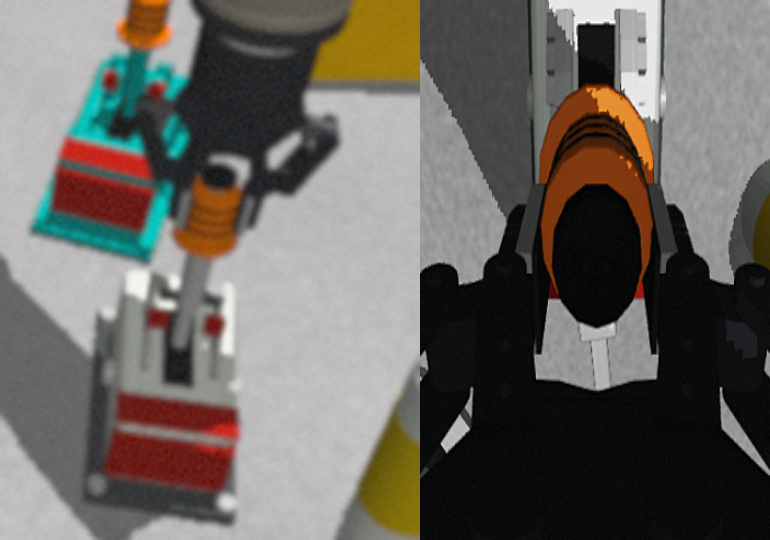

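The collar rose with the tool, about 14 mm (grip z 0.206 → 0.221), and the spring force is 8.6 N. I'll carry it over the tooth.

```bash
python3 -m pendant '[[[0.0045,0.0,0.0006,0],[0.009,-0.0007,0.0009,0],[0.0135,-0.0014,0.001,0],[0.018,-0.0022,0.0009,0],[0.018,-0.0022,0.0009,0]]]'
```

```text
clock: 11.3
eef_pos: [0.5542, 0.2756, 0.2062]
eef_rot: [0.083, 0.997, -0.0, 0.0]
force: [-0.2, 3.4, -7.9]
opening: 0.0339
finger_force: 62.0
```

```bash
python3 -m pendant '[[[0.009,-0.0012,-0.0001,0],[0.018,-0.0027,-0.0008,0],[0.027,-0.0042,-0.002,0],[0.0357,-0.0056,-0.0036,0],[0.0357,-0.0056,-0.0036,0]]]'
```

```text
clock: 11.92
eef_pos: [0.5899, 0.2698, 0.2023]
eef_rot: [0.083, 0.997, -0.0, -0.0]
force: [0.0, -0.3, 0.7]
opening: -0.0001
finger_force: 0.0
```

```bash
python3 - <<'E'
from bench import state, grab_frame,finder
import cv2,numpy as np
f=grab_frame('wrist'); g=grab_frame('scene'); im=f['img']
for q in (f,g): print([(np.round(d['centre'],4).tolist(),round(d['score'],2)) for d in finder.place_of('grip_o',q)])
a=cv2.resize(g['img'][150:330,380:520],None,fx=3,fy=3,interpolation=cv2.INTER_CUBIC)
b=cv2.resize(im[180:480,160:480],(350,540)); cv2.imwrite('pics/c4.png',np.hstack([a,b])[:,:,::-1])
E
```

```text
[]
[([0.2581, 0.2749, 0.2075], 0.9), ([0.4498, -0.2876, 0.1996], 0.68), ([0.5363, 0.2766, 0.2179], 0.64)]
```

View pics/c4.png

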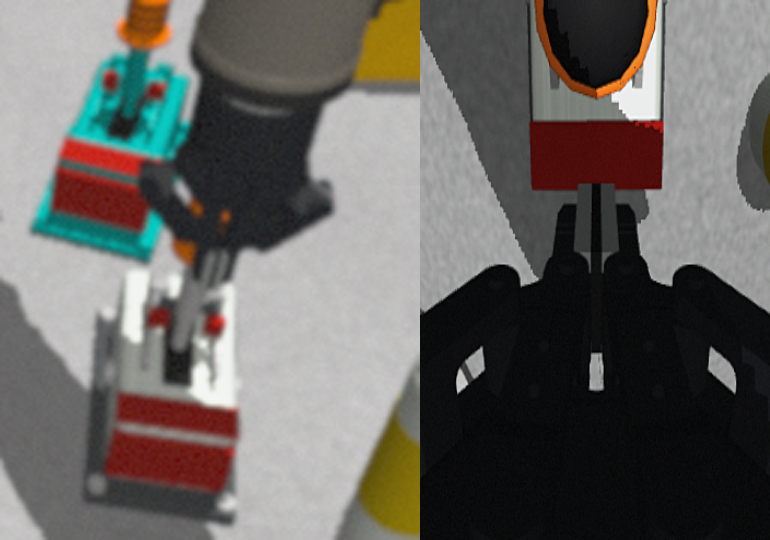

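The collar slipped out behind the pads: the lever is at wrist crop (597,40) and the fingers have shut in front of it. I'll raise clear and measure the lever's state.

```bash
python3 -m pendant '[[[0,0,0.05,0],[0,0,0.1,0],[-0.03,0.004,0.1,0],[-0.055,0.007,0.1,0],[-0.055,0.007,0.1,0]]]' 1; cat > m.py <<'E'
from bench import state, grab_frame,finder
import cv2,numpy as np,sys
from h import *
f=grab_frame('wrist'); im=f['img']; s=state(); print(s['clock'],s['eef_pos'])
hsv=cv2.cvtColor(im,cv2.COLOR_RGB2HSV); o=((hsv[...,0]>6)&(hsv[...,0]<19)&(hsv[...,1]>150)&(hsv[...,2]>60)).astype(np.uint8)
o[:100]=0;o[:,:250]=0;o[:,400:]=0
n,l,st,_=cv2.connectedComponentsWithStats(o); k=1+st[1:,4].argmax(); o=(l==k)
def model(th,h):
    m=np.zeros(o.shape,np.uint8)
    def hull(*cs): cv2.fillConvexPoly(m,cv2.convexHull(np.vstack([proj(f,circ(th,*c)) for c in cs]).astype(np.float32).round().astype(np.int32)),hull.v)
    hull.v=1; hull((.130+h,.024),(.136+h,.024)); hull((.136+h,.018),(.176+h,.018))
    hull.v=0; hull((.176+h,.006),(.195,.006)); hull((.195,.013),(.205,.013)); return m>0
w=np.zeros_like(o); p=np.argwhere(o); print('mask',p.min(0),p.max(0),len(p))
R=[]
for th in np.arange(-.5,.45,.01):
    for h in np.arange(0,.0181,.002):
        m=model(th,h); R.append(((m&o).sum()/(m|o).sum(),round(th,3),round(h,4)))
print(sorted(R)[-6:])
for q in (f,grab_frame('scene'),grab_frame('top')): print([(np.round(d['centre'],4).tolist(),round(d['score'],2)) for d in finder.place_of('grip_o',q) if abs(d['centre'][0]-.55)<.1 and d['centre'][1]>.2])
E
python3 m.py
```

```text
clock: 12.75
eef_pos: [0.5327, 0.278, 0.3032]
eef_rot: [0.082, 0.997, 0.001, -0.0]
force: [0.5, 0.0, -0.0]
opening: 0.0851
finger_force: 0.0
12.8 [0.5337778  0.27756507 0.30311875]
mask [210 290] [277 355] 1901
[(np.float64(0.6607760276603919), np.float64(-0.03), np.float64(0.002)), (np.float64(0.6619448698315467), np.float64(-0.03), np.float64(0.004)), (np.float64(0.6671692423671316), np.float64(-0.03), np.float64(0.012)), (np.float64(0.6714939024390244), np.float64(-0.03), np.float64(0.01)), (np.float64(0.6715216558068225), np.float64(-0.03), np.float64(0.006)), (np.float64(0.6792958285495599), np.float64(-0.03), np.float64(0.008))]
[([0.5333, 0.2775, 0.2203], 0.61)]
[([0.5336, 0.2817, 0.2213], 0.65)]
[([0.5368, 0.2783, 0.2182], 0.47)]
```

The collar rests about 11 mm up at roughly -0.06 rad, so the pin is sitting on the tooth. A push from behind on the sleeve with shut fingers should take it over.

```bash
python3 -m pendant '[[[-0.03,0.006,0,0],[-0.053,0.011,0,0],[-0.053,0.011,0,0],[-0.053,0.011,0,0],[-0.053,0.011,0,0]]]' -1;  python3 -m pendant '[[[0,0,-0.05,0],[0,0,-0.09,0],[0,0,-0.113,0],[0,0,-0.113,0]]]'
```

```text
clock: 13.68
eef_pos: [0.482, 0.2878, 0.3025]
eef_rot: [0.083, 0.997, -0.0, 0.0]
force: [0.2, 0.1, -0.9]
opening: 0.0002
finger_force: 0.0
clock: 14.18
eef_pos: [0.481, 0.2874, 0.1881]
eef_rot: [0.083, 0.997, -0.001, -0.001]
force: [0.3, 0.0, 0.9]
opening: 0.0003
finger_force: 0.0
```

```bash
python3 -m pendant '[[[0.01,-0.0016,0,0],[0.02,-0.0033,0,0],[0.026,-0.0043,0,0],[0.032,-0.0053,0,0],[0.032,-0.0053,0,0]]]'
```

```text
clock: 14.8
eef_pos: [0.5111, 0.2835, 0.1899]
eef_rot: [0.082, 0.997, -0.0, -0.002]
force: [-20.9, -0.0, 14.2]
opening: 0.0002
finger_force: 9.0
```

```bash
python3 -m pendant '[[[-0.006,0.001,0,0],[-0.006,0.001,0,0]]]'; python3 m.py
```

```text
clock: 15.05
eef_pos: [0.5073, 0.284, 0.1899]
eef_rot: [0.083, 0.997, 0.0, 0.0]
force: [-0.3, -0.4, -0.4]
opening: 0.0001
finger_force: 0.2
15.1 [0.50751189 0.28395608 0.18983593]
mask [376 315] [396 327] 239
[(np.float64(0.030003797949107482), np.float64(0.24), np.float64(0.004)), (np.float64(0.030407124681933843), np.float64(0.25), np.float64(0.0)), (np.float64(0.030604026845637584), np.float64(0.28), np.float64(0.0)), (np.float64(0.030609631147540985), np.float64(0.25), np.float64(0.002)), (np.float64(0.030834731002451297), np.float64(0.26), np.float64(0.0)), (np.float64(0.03133604300511341), np.float64(0.27), np.float64(0.0))]
[([0.5382, 0.2773, 0.2182], 0.71)]
[([0.538, 0.2798, 0.2153], 0.93)]
[([0.5381, 0.2798, 0.2191], 0.65)]
```

```bash
python3 -m pendant '[[[-0.01,0.0016,0.005,0],[-0.01,0.0016,0.018,0],[0,0,0.018,0],[0.006,-0.001,0.018,0],[0.009,-0.0015,0.018,0]]]'; python3 -m pendant '[[[0.004,-0.0006,0,0],[0.004,-0.0006,0,0]]]'
```

```text
clock: 15.98
eef_pos: [0.5125, 0.2838, 0.2075]
eef_rot: [0.082, 0.997, -0.0, -0.004]
force: [-43.8, 2.4, 31.2]
opening: -0.0002
finger_force: 22.0
clock: 16.23
eef_pos: [0.5202, 0.2821, 0.2076]
eef_rot: [0.083, 0.997, 0.0, -0.0]
force: [-0.8, 0.4, 0.7]
opening: -0.0
finger_force: 0.4
```

```bash
python3 m.py | tail -3
```

```text
[([0.5472, 0.2774, 0.2238], 0.86)]
[([0.5467, 0.2792, 0.219], 0.7)]
[([0.5491, 0.2777, 0.2206], 0.63)]
```

```bash
python3 -m pendant '[[[0.004,-0.0006,0,0],[0.004,-0.0006,0,0]]]'; python3 -m pendant '[[[0.004,-0.0006,0,0],[0.004,-0.0006,0,0]]]';  python3 m.py | tail -3
```

```text
clock: 16.77
eef_pos: [0.5246, 0.281, 0.2076]
eef_rot: [0.083, 0.997, -0.0, 0.0]
force: [-0.7, -0.6, 0.9]
opening: 0.0001
finger_force: 0.6
clock: 17.02
eef_pos: [0.5286, 0.2804, 0.2076]
eef_rot: [0.083, 0.997, -0.0, 0.0]
force: [-0.8, 0.6, 1.0]
opening: -0.0
finger_force: 0.6
[([0.5567, 0.2737, 0.2199], 0.98)]
[([0.5594, 0.2784, 0.2193], 0.57)]
[([0.5599, 0.2757, 0.221], 0.44)]
```

The collar is still about 11 mm up at 0.08 rad, since pin plus tooth span a wide angle. I'll keep pushing, lowering slightly.

```bash
python3 -m pendant '[[[0.004,-0.0006,0,0],[0.008,-0.0013,0,0],[0.012,-0.002,0,0],[0.016,-0.0026,-0.001,0],[0.016,-0.0026,-0.001,0]]]'; python3 m.py | tail -3
```

```text
clock: 17.95
eef_pos: [0.5449, 0.2778, 0.2065]
eef_rot: [0.083, 0.997, -0.0, 0.0]
force: [-0.1, -0.2, 0.5]
opening: 0.0001
finger_force: 0.0
[]
[([0.5747, 0.2725, 0.2059], 0.61)]
[([0.5782, 0.2754, 0.2071], 0.4)]
```

The collar has dropped (grip radius 0.1645 m) at 0.19 rad. Now I'll push to the end of travel.

```bash
python3 -m pendant '[[[0.005,-0.0008,-0.003,0],[0.01,-0.0016,-0.005,0],[0.015,-0.0025,-0.007,0],[0.02,-0.0033,-0.01,0],[0.02,-0.0033,-0.01,0]]]'; python3 -m pendant '[[[0.003,-0.0005,-0.001,0],[0.006,-0.001,-0.001,0],[0.006,-0.001,-0.001,0]]]'
```

```text
clock: 18.88
eef_pos: [0.5646, 0.2743, 0.1961]
eef_rot: [0.083, 0.997, -0.0, -0.0]
force: [-0.2, -0.8, -0.3]
opening: 0.0003
finger_force: 0.0
clock: 19.25
eef_pos: [0.5705, 0.2737, 0.1956]
eef_rot: [0.083, 0.997, 0.0, 0.0]
force: [0.0, 0.7, -0.5]
opening: -0.0
finger_force: 0.0
```

```bash
python3 -m pendant '[[[0.002,-0.0003,0,0],[0.004,-0.0006,0,0]]]'; python3 m.py | tail -3;
```

```text
clock: 19.5
eef_pos: [0.5743, 0.2732, 0.1956]
eef_rot: [0.083, 0.997, 0.0, -0.0]
force: [-0.9, 0.1, -0.3]
opening: -0.0
finger_force: 0.4
[([0.6051, 0.2693, 0.1994], 0.86)]
[([0.6051, 0.2707, 0.1968], 0.66)]
[([0.6059, 0.2684, 0.1964], 0.49)]
```

```bash
python3 -m pendant '[[[0.0015,-0.0003,0,0],[0.003,-0.0005,0,0]]]'; python3 -m pendant '[[[0.001,-0.0002,0,0],[0.002,-0.0003,0,0],[0.002,-0.0003,0,0]]]'
```

```text
clock: 20.05
eef_pos: [0.5773, 0.2726, 0.1956]
eef_rot: [0.083, 0.997, -0.0, -0.0]
force: [-0.4, 1.1, 0.6]
opening: 0.0002
finger_force: 0.6
clock: 20.42
eef_pos: [0.578, 0.2726, 0.1952]
eef_rot: [0.082, 0.997, -0.0, -0.001]
force: [-9.7, 0.6, 2.9]
opening: 0.0
finger_force: 4.9
```

```bash
python3 -m pendant '[[[0.001,-0.0002,0,0],[0.001,-0.0002,0,0]]]'; python3 -m pendant '[[[-0.02,0.0033,0,0],[-0.05,0.008,0.03,0],[-0.07,0.011,0.08,0],[-0.07,0.011,0.13,0],[-0.07,0.011,0.13,0]]]'; python3 m.py; python3 - <<'E'
from bench import state, grab_frame,finder
import cv2,numpy as np
g=grab_frame('scene'); t=grab_frame('top'); b=cv2.resize(t['img'][185:285,190:275],(400,540),interpolation=cv2.INTER_CUBIC)
a=cv2.resize(g['img'][150:330,390:520],(390,540),interpolation=cv2.INTER_CUBIC)
cv2.imwrite('pics/c5.png',np.hstack([a,b])[:,:,::-1])
print([np.round(d['centre'],3).tolist() for d in finder.place_of('grip_b',t)])
E
```

```text
clock: 20.68
eef_pos: [0.5783, 0.2726, 0.1951]
eef_rot: [0.082, 0.997, -0.0, -0.002]
force: [-14.8, -0.5, 4.1]
opening: -0.0001
finger_force: 7.3
clock: 21.3
eef_pos: [0.5117, 0.2838, 0.3299]
eef_rot: [0.083, 0.997, 0.002, 0.003]
force: [-0.1, -0.7, -0.3]
opening: -0.0003
finger_force: 0.0
21.35 [0.51101807 0.28340733 0.32748173]
[[0.442, -0.29, 0.199], [0.607, 0.269, 0.196]]Traceback (most recent call last):
  File "m.py", line 7, in <module>
    n,l,st,_=cv2.connectedComponentsWithStats(o); k=1+st[1:,4].argmax(); o=(l==k)
                                                      ~~~~~~~~~~~~~~~^^
ValueError: attempt to get argmax of an empty sequence
```

View pics/c5.png

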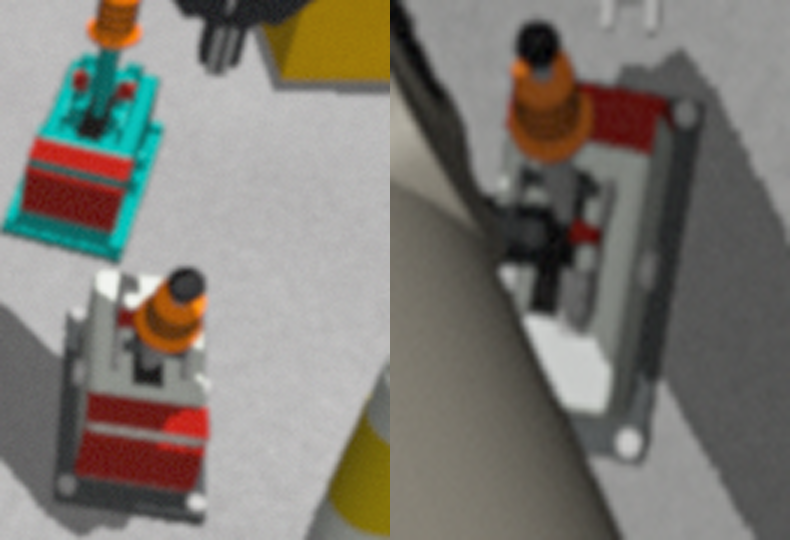

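The lever leans fully over the red end with the collar down (radius 0.163 m, about 0.38 rad), and the blue grip point is where it was. I'll hand it in.

```bash
python3 -m pendant '[[[0,0,0,0],[0,0,0,0]]]'; python3 -c "
from bench import ctrl; print(ctrl.close_job())"
```

```text
clock: 21.75
eef_pos: [0.5102, 0.283, 0.325]
eef_rot: [0.083, 0.997, -0.0, -0.0]
force: [-0.3, -0.6, -0.2]
opening: 0.0001
finger_force: 0.0
the job is handed in; nothing more can be done
None
```

The orange-collared shifter is in reverse: lever pushed against its end stop (measured about 0.38 rad), collar down, the blue collar where it was and the arm clear. The collar slipped from the grip on the tooth, so I pushed the lever the rest of the way with shut fingers. I handed the job in at 21.75 s; no verdict came back, and I did not re-measure the other bystanders.

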